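Build a pulley stack on the assembly stand

ROBOT

A 6-joint arm with a two-finger parallel gripper is mounted at the origin on a cart in front of the work surface, level with it; the furniture and walls round the work are solid. World frame = base frame: x ahead of the robot, y to its left, z up, the work surface at z = 0. Lengths are in m, angles in rad, forces in N, time in s.
With the tool pointing down it reaches from about 0.4 to 0.925 m from the base axis. Payload 12.5 kg.
Tool frame: the origin (TCP) lies on the centre line of the jaws, within the pads' length; the fingertips stand 25 mm ahead of it and the grasp point (between the pads) lies 6 mm ahead of it; z points along the fingers, y is the direction in which the jaws open and shut (so a half turn about z gives the same grasp; the last joint's range is limited). The gripper opens to 95 mm and grips with 3 to 60 N. Pads are 20 mm wide; open, the fingers measure 119 mm over their backs; the gripper's body (75 mm by 180 mm) begins 59 mm behind the grasp point.
Start: joints at [-1.373, 0.491, 1.559, -0, 1.092, -0.106], TCP at [0.187, -0.596, 0.24] pointing down, gripper open.
Joint ranges: [-3.1, 3.1], [-0.84, 2.19], [0.05, 2.79], [-1.13, 4.28], [0.06, 2.93], [-2.69, 2.69]. Speed limits (rad/s): [2.22, 2.22, 2.79, 3.14, 3.14, 3.14].

INTERFACE

Orientations are given as [roll, pitch, yaw] about the fixed x, y, z axes, in that order (R = Rz(yaw) Ry(pitch) Rx(roll)).
In Python, from rig import read_state, capture, close_job gives the robot as it stands.
- The arm moves only by the shell command python3 -m inch 'ROWS' [OPENING] [FORCE]. ROWS is JSON, one flat list of numbers, 4 for each row, row after row: the shift along the world's x, y, z in m, then the turn about the world's z in degrees. In form: [x, y, z, yaw, x, y, z, yaw, ...]. A call has 1 to 5 rows; each row is the pose to reach, as a shift and turn from the pose commanded when the call began; what a row does not reach only later rows make up. A row lasts 1/10 s, in which the tool goes at most 50 mm and 8.59 degrees, less where a joint would pass 70% of its speed; a pose out of reach is approached as far as the arm can. A call with a gripper value outside its range is refused whole. OPENING is the finger opening in m, from 0 to 0.0951, set as the call begins (- or left out, the last holds). The fingers move at their own pace and stop on an object; FORCE is the grip in N (left out, the last holds). Time passes only in rows, so rows that repeat a pose let the fingers close. It gives the time, the measured TCP pose, the force and the opening at its end, in the units of the state.
- read_state(): the state, without advancing time (a new reading comes with each control period).
- capture(name): name is "scene" or "top" or "wrist"; returns a dict with "pixels" (400x640x3 uint8, red, green, blue), "z_map" (400x640 float32, m along the optical axis (not along the pixel's ray), 0 where there is no reading), "fx", "fy", "cx", "cy" (pixels), "world_from_camera" (4x4, takes a point from camera to world coordinates). Camera axes: x right, y down, z forward; pixel columns grow to the right and rows downward; lengths in m; the calibration is good to about 2 mm. A picture is of the moment at which its call begins.
- close_job(): hands the job in, once; it reports no verdict.
The state is a dict: "time": time; "qpos": joint angles; "joint_velocities": joint speeds; "tau": joint torques, N m; "ee_pos": TCP position; "eef_rot": TCP orientation; "force": force on the tool from outside, world axes, zero at the start; "torque": the same for the moment, N m; "gripper_width": finger opening in m.
Only numpy, scipy, OpenCV 4.12 (cv2) and the standard library are available. Lean on these libraries where they do the work, as an engineer would, in place of code of your own. Each camera call takes 0.05 s, during which the arm holds its last target. There are 200 camera calls.

TASK

First lift the red protective cap straight off the spindle of the grey assembly stand and stand it upright in the blue tray. Then stack the pulley set on the spindle, each part lying flat on the one below: the large dark pulley at the bottom, the brass spacer on it, and the small bright aluminium pulley on top. Leave the white drilled block and the two screwdrivers where they lie.

Things in the scene. Friction and masses are not known exactly. Their poses are not given: they have to be found in the camera images.
- spindle_seat (a point): The round seat of the grey assembly stand, on the spindle's axis; +z up along the spindle. The stand is bolted down: flange 90 mm across and 10 mm thick, on it a steel boss 36 mm across and 6 mm high whose top is this point (16 mm above the bench), and from there an upright steel spindle 12 mm in diameter that ends 58 mm above this point; its last 12 mm narrow to a nose 4 mm across. At the start the red cap stands over the spindle on the boss.
- cap_mid (a point): Centre (half-way up) of the red plastic protective cap: an upright tube 34 mm in outer diameter, 68 mm tall, closed at the top, open below (bore 26 mm, 62 mm deep); +z is its axis, up. Loose; at the start it stands over the spindle with its lower rim on the boss, so its centre is 34 mm above the seat, and it must be lifted more than 60 mm to clear the spindle. About 60 g.
- tray_in (a point): Centre of the inner floor of the open square blue tray, fixed, 90 x 90 mm outside, 82 x 82 mm inside, walls 4 mm thick and 18 mm high over the bench; the floor is 4 mm above the bench; x and y along its sides.
- big_pulley_mid (a point): Centre (half-way up) of the large dark steel toothed pulley, a ring lying flat: flanges 58 mm in diameter (5 mm thick, at top and bottom), 50 mm between them, 22 mm high, bore 20 mm right through; +z is its axis. About 150 g.
- spacer_mid (a point): Centre (half-way up) of the brass spacer, a plain ring lying flat: 30 mm in diameter, 20 mm high, bore 20 mm right through; +z is its axis. About 60 g.
- small_pulley_mid (a point): Centre (half-way up) of the small bright aluminium toothed pulley, a ring lying flat: flanges 44 mm in diameter (5 mm thick, at top and bottom), 36 mm between them, 20 mm high, bore 20 mm right through; +z is its axis. About 70 g.
- block: Bystander: white drilled metal block, 38 x 62 x 28 mm (x, y, z), loose; origin at the centre of its underside.
- yellow_driver: Bystander: screwdriver with a yellow and black handle, 163 mm long (along its y), 25 mm thick, lying loose; origin at the middle of its length, on the bench.
- red_driver: Bystander: screwdriver with a red and black handle, 198 mm long (along its y), 30 mm thick, lying loose; origin at the middle of its length, on the bench.
Mind the look-alikes: they are no part of the job. Leave any purple look-alike of the part that bears small_pulley_mid alone.

How it is judged:
On the way, in this order (a step that is already met when the one before it is completed fails the run):
1. the red cap stands upright in the blue tray (x of cap_mid in the frame of tray_in between -0.03 and 0.03 m and y of cap_mid in the frame of tray_in between -0.03 and 0.03 m and angle between cap_mid's own z axis and vertical below 0.15 rad and z of cap_mid in the frame of tray_in between 0.03 and 0.039 m), for 0.2 s.
2. the large dark pulley lies on the seat round the spindle (horizontal distance between big_pulley_mid and spindle_seat below 0.007 m and z of big_pulley_mid in the frame of spindle_seat between 0.008 and 0.014 m and angle between big_pulley_mid's own z axis and vertical below 0.12 rad), for 0.2 s.
3. the brass spacer lies on the large pulley round the spindle (all of step 2 and horizontal distance between spacer_mid and spindle_seat below 0.008 m and z of spacer_mid in the frame of spindle_seat between 0.029 and 0.035 m and angle between spacer_mid's own z axis and vertical below 0.12 rad), for 0.2 s.
4. the small pulley lies on the spacer round the spindle (all of step 3 and horizontal distance between small_pulley_mid and spindle_seat below 0.008 m and z of small_pulley_mid in the frame of spindle_seat between 0.048 and 0.056 m and angle between small_pulley_mid's own z axis and vertical below 0.12 rad), for 0.2 s.
At the end, for the whole second after the job is handed in: The red cap stands upright in the blue tray. Round the spindle lie flat, in contact: large pulley on the seat (within 7 mm of the axis), spacer on it, small pulley on top (within 8 mm of the axis; heights within 3 to 4 mm). All released and at rest (all of step 1 and all of step 4 and linear speed of each of cap, big_pulley, spacer, small_pulley below 0.02 m/s); the robot touches nothing.
It fails at once if the white drilled block is shifted by more than 25 mm (distance of block from where it was at the start of the episode above 0.025 m).
It fails at once if the yellow-handled screwdriver is shifted by more than 25 mm (distance of yellow_driver from where it was at the start of the episode above 0.025 m).
It fails at once if the red-handled screwdriver is shifted by more than 25 mm (distance of red_driver from where it was at the start of the episode above 0.025 m).
It also fails if it takes over 115 s, if anything falls off the work surface, if the arm or the gripper's body presses on something with over 40 N, if the wrist force passes 120 N, or if a joint passes its speed limit or range.

## Working session

There is one attempt and no reset: what is moved stays moved. The work goes in short steps, Python scripts to look and compute and a shell command to move; the robot and the scene stay as the last step left them, time stands still between calls to the robot, and variables do not carry over. Pictures are saved under pics/ and viewed, about 12 in all and at most 16, crops included, and the job is handed in when it is done.

```bash
mkdir -p pics; ls; cat > h.py <<'E'
import numpy as np,cv2
from rig import read_state,capture
def save(n,c,box=None,s=1):
    im=c["pixels"]
    if box: im=im[box[1]:box[3],box[0]:box[2]]
    im=cv2.resize(im,None,fx=s,fy=s,interpolation=cv2.INTER_CUBIC) if s!=1 else im
    cv2.imwrite("pics/"+n,im[:,:,::-1])
def ray(c,u,v,z):
    T=c["world_from_camera"];d=T[:3,:3]@np.array([(u-c["cx"])/c["fx"],(v-c["cy"])/c["fy"],1]);o=T[:3,3]
    return o+d*(z-o[2])/d[2]
def pts(c):
    T=c["world_from_camera"];z=c["z_map"];v,u=np.mgrid[:z.shape[0],:z.shape[1]]
    P=np.stack([(u-c["cx"])/c["fx"]*z,(v-c["cy"])/c["fy"]*z,z],-1)
    return P@T[:3,:3].T+T[:3,3]
E
python3 - <<'E'
from h import *
for n in("scene","top"):
    c=capture(n);save(n+"0.png",c);np.savez(n+"0.npz",**c);print(n,c["world_from_camera"].round(3).tolist(),c["fx"],(c["z_map"]>0).mean())
print(read_state())
E
```

```text
pics
scene [[-0.678, -0.412, 0.608, -0.098], [-0.735, 0.382, -0.56, 0.646], [-0.001, -0.827, -0.562, 0.619], [0.0, 0.0, 0.0, 1.0]] 497.1091681324499 0.99608984375
top [[-0.01, -0.981, 0.195, 0.324], [-1.0, 0.01, -0.001, 0.074], [-0.001, -0.195, -0.981, 1.004], [0.0, 0.0, 0.0, 1.0]] 446.21865816366056 0.995875
{'time': 0.1, 'qpos': array([-1.37259819e+00,  4.91541235e-01,  1.55937881e+00, -7.42354421e-06,
        1.09168164e+00, -1.05575501e-01]), 'joint_velocities': array([ 0.00095337, -0.00227685, -0.00267012,  0.00057958, -0.00118654,
        0.00150054]), 'tau': array([ 2.41525544e-03, -6.13624406e+01, -2.58607846e+01,  6.93382951e-02,
        4.70452337e-02, -5.48957223e-05]), 'ee_pos': array([ 0.18695121, -0.59619634,  0.23909744]), 'eef_rot': array([-3.14058855e+00, -9.97836609e-05,  3.03777015e-01]), 'force': array([-0.07008953, -0.22507058, -0.09259554]), 'torque': array([-0.0236033 , -0.01861877,  0.02830593]), 'gripper_width': 0.09509589269921248}
```

View pics/top0.png

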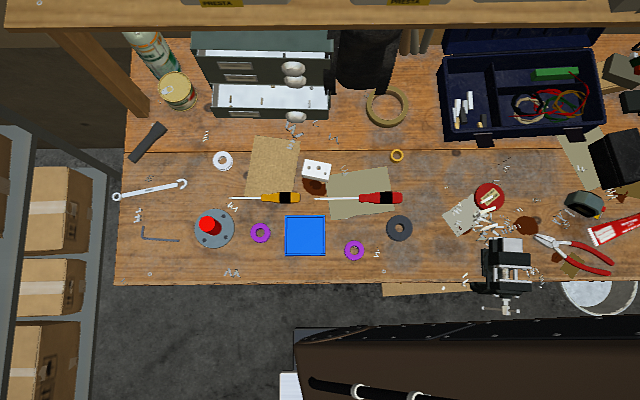

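View pics/scene0.png

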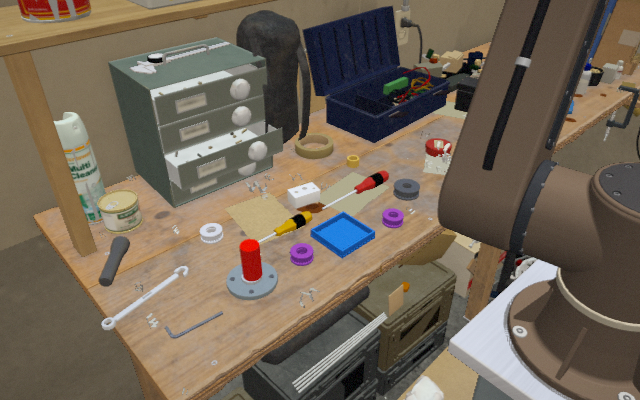

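Top view: the red cap is on the stand at (210,225), the tray at (305,236), and the dark pulley at (399,228). The small yellow ring at (397,156) is the spacer. There are three candidates for the small pulley: a bright silver ring at (222,160) and two purple ones at (260,232) and (354,250). The silver one fits "bright aluminium". The tape roll at (386,107) is too big to be any of these parts. Next I'll measure them and check with enlarged crops.

```bash
python3 - <<'E'
from h import *
c=dict(np.load("top0.npz"));P=pts(c)
def fit(name,box,zlo,zhi):
    x0,y0,x1,y1=box;Q=P[y0:y1,x0:x1].reshape(-1,3);q=Q[(Q[:,2]>zlo)&(Q[:,2]<zhi)]
    (cx,cy),r=cv2.minEnclosingCircle(q[:,:2].astype(np.float32));print(name,round(cx,4),round(cy,4),"d",round(2*r,4),"z",np.median(q[:,2]).round(4),len(q))
fit("cap",(190,205,235,250),.076,.095)
fit("flange",(185,200,240,255),.006,.014)
fit("big",(378,208,420,248),.017,.03)
fit("spacer",(385,145,409,168),.015,.03)
fit("small",(207,147,238,174),.015,.03)
fit("purple1",(245,218,275,248),.015,.03)
fit("purple2",(340,236,368,264),.015,.03)
fit("tray rim",(278,208,332,262),.013,.025)
fit("block",(297,152,336,186),.02,.035)
hsv=cv2.cvtColor(c["pixels"],cv2.COLOR_RGB2HSV)
m=cv2.inRange(hsv,(100,120,80),(125,255,255));m[:,:270]=0;m[:,340:]=0;m[:205]=0;m[265:]=0
k=max(cv2.findContours(m,0,2)[0],key=cv2.contourArea);w=np.array([ray(c,u,v,.018)[:2] for u,v in k[:,0]],np.float32);print(cv2.minAreaRect(w))
for n,b in(("d",(300,150,420,250)),("y",(225,180,305,215))):
  Q=P[185:210,225:410] 
  h=(Q[...,2]>.008)&(Q[...,2]<.05)
print("drivers",Q[h].min(0).round(3),Q[h].max(0).round(3))
x=np.hstack([cv2.resize(c["pixels"][v-30:v+30,u-40:u+40],None,fx=5,fy=5,interpolation=2) for u,v in((222,160),(397,156))])
cv2.imwrite("pics/cand.png",x[:,:,::-1])
E
```

```text
cap 0.4592 0.3063 d 0.0348 z 0.0839 215
flange 0.4697 0.2998 d 0.115 z 0.0099 911
big 0.4552 -0.1063 d 0.0577 z 0.0219 464
spacer 0.6228 -0.1077 d 0.03 z 0.02 82
small 0.6157 0.2928 d 0.0438 z 0.0196 216
purple1 0.4477 0.2037 d 0.0441 z 0.0201 236
purple2 0.4066 -0.0047 d 0.0436 z 0.0202 237
tray rim 0.4413 0.1043 d 0.1245 z 0.0176 278
block 0.5888 0.0767 d 0.0704 z 0.0278 444
((0.44078969955444336, 0.1048518493771553), (0.0872810035943985, 0.08906925469636917), 89.44300842285156)
drivers [ 0.502 -0.115  0.008] [0.539 0.278 0.033]
```

View pics/cand.png

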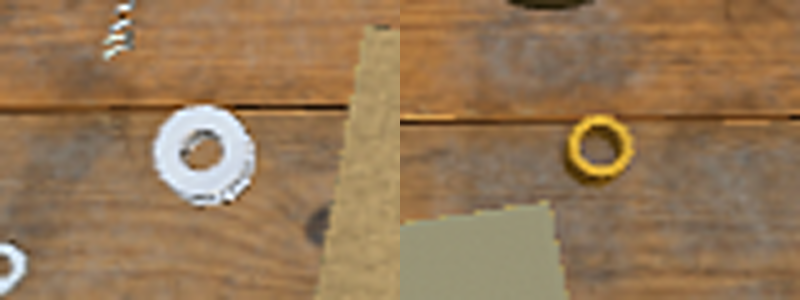

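Crops confirm that the silver ring (44 mm) is the small pulley and the brass ring (30 mm) is the spacer. I'm moving now: swing out round the base first, then go to a point above the cap.

```bash
python3 -m inch '[0.035,0.035,0,0,0.07,0.07,0,0,0.105,0.105,0,0,0.14,0.14,0,0,0.175,0.175,0,0]' 0.07 20
python3 -m inch '[0.035,0.035,0,0,0.07,0.07,0,0,0.105,0.105,0,0,0.14,0.14,0,0,0.175,0.175,0,0]'
```

```text
time: 0.6
ee_pos: [0.363, -0.4198, 0.2395]
eef_rot: [-3.141, 0.0, 0.304]
force: [0.7, -0.2, -1.2]
gripper_width: 0.0702
time: 1.1
ee_pos: [0.5381, -0.2446, 0.2395]
eef_rot: [-3.141, 0.0, 0.304]
force: [0.3, -0.9, 0.5]
gripper_width: 0.07
```

```bash
python3 -m inch '[-0.007,0.046,0,0,-0.014,0.092,0,0,-0.021,0.138,0,0,-0.028,0.184,0,0,-0.035,0.23,0,0]'
python3 -m inch '[-0.007,0.046,0,0,-0.014,0.092,0,0,-0.021,0.138,0,0,-0.028,0.184,0,0,-0.035,0.23,0,0]'
python3 -m inch '[-0.005,0.045,-0.02,0,-0.009,0.0905,-0.04,0,-0.009,0.0905,-0.04,0,-0.009,0.0905,-0.04,0]'
python3 - <<'E'
from h import *
c=capture("wrist");save("w1.png",c);P=pts(c);h=(P[...,2]>.078)&(P[...,2]<.09)
(x,y),r=cv2.minEnclosingCircle(P[h][:,:2].astype(np.float32));print(x,y,2*r,h.sum(),np.median(P[h],0))
print(read_state()["ee_pos"])
E
```

```text
time: 1.6
ee_pos: [0.5013, -0.0146, 0.2395]
eef_rot: [-3.141, 0.0, 0.304]
force: [1.5, 0.1, -0.3]
gripper_width: 0.0696
time: 2.1
ee_pos: [0.4663, 0.2154, 0.2396]
eef_rot: [3.141, 0.0, 0.304]
force: [0.2, -0.1, -0.4]
gripper_width: 0.07
time: 2.5
ee_pos: [0.4574, 0.3047, 0.1989]
eef_rot: [3.141, 0.002, 0.306]
force: [0.4, -0.3, -0.0]
gripper_width: 0.0701
0.46159884333610535 0.3066132664680481 0.033943627029657364 1247 [0.46230783 0.30691559 0.08399854]
[0.45786556 0.3039238  0.19951977]
```

View pics/w1.png

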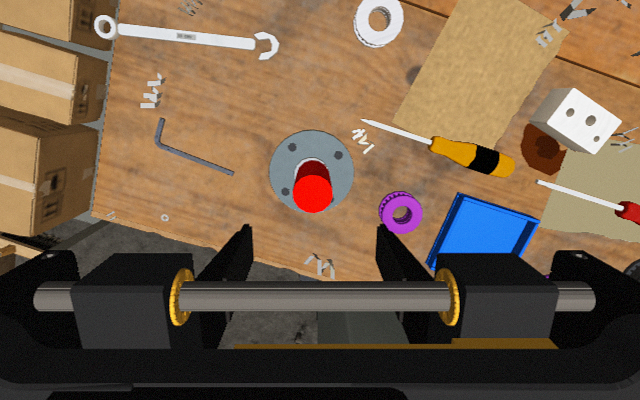

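The wrist view shows the cap at (312,195), and the fingers have a clear way down. Both views put it at about (0.461, 0.3065).

```bash
python3 -m inch '[0.003,0.002,-0.035,0,0.003,0.002,-0.07,0,0.003,0.002,-0.1,0,0.003,0.002,-0.128,0,0.003,0.002,-0.128,0]'
python3 -m inch '[0,0,0,0,0,0,0,0,0,0,0,0,0,0,0,0,0,0,0,0]' 0.02 15
python3 -m inch '[0,0,0,0,0,0,0.01,0,0,0,0.03,0,0,0,0.05,0,0,0,0.08,0]'
python3 -m inch '[0,0,0.02,0,0,0,0.02,0]'
```

```text
time: 3.05
ee_pos: [0.4604, 0.3042, 0.0696]
eef_rot: [3.141, 0.004, 0.302]
force: [0.3, 0.2, 0.7]
gripper_width: 0.0703
time: 3.55
ee_pos: [0.4611, 0.3062, 0.0723]
eef_rot: [-3.142, -0.001, 0.304]
force: [-0.7, 0.1, 0.0]
gripper_width: 0.0355
time: 4.05
ee_pos: [0.4604, 0.3058, 0.1521]
eef_rot: [3.141, 0.002, 0.304]
force: [0.7, 0.5, -1.2]
gripper_width: 0.0334
time: 4.25
ee_pos: [0.4617, 0.3066, 0.1746]
eef_rot: [-3.141, -0.005, 0.304]
force: [-0.4, -0.3, -1.0]
gripper_width: 0.0336
```

```bash
python3 -m inch '[-0.004,-0.04,0,0,-0.008,-0.08,0,0,-0.012,-0.12,0,0,-0.016,-0.16,0,0,-0.02,-0.202,0,0]'
python3 -m inch '[0,0,-0.02,0,0,0,-0.05,0,0,0,-0.08,0,0,0,-0.1,0,0,0,-0.1,0]'
python3 - <<'E'
from h import *
c=capture("scene");P=pts(c);Q=P[100:300,250:420]
hsv=cv2.cvtColor(c["pixels"],cv2.COLOR_RGB2HSV)[100:300,250:420]
r=((hsv[...,0]<5)&(hsv[...,1]>180)&(abs(Q[...,0]-.44)<.04)&(abs(Q[...,1]-.1045)<.04))
print(Q[r].min(0),Q[r].max(0))
save("cap1.png",c,(220,80,540,320),2)
c=capture("top");save("t1.png",c,(150,150,450,300),2);np.savez("t1.npz",**c)
E
```

```text
time: 4.75
ee_pos: [0.4402, 0.1028, 0.1711]
eef_rot: [-3.142, 0.001, 0.304]
force: [0.1, -0.4, 0.2]
gripper_width: 0.0329
time: 5.25
ee_pos: [0.4396, 0.1039, 0.0694]
eef_rot: [-3.141, 0.005, 0.304]
force: [-0.7, -0.7, -0.7]
gripper_width: 0.0335
[0.42092475 0.08049933 0.01458939] [0.44809402 0.12239256 0.08458817]
```

View pics/cap1.png

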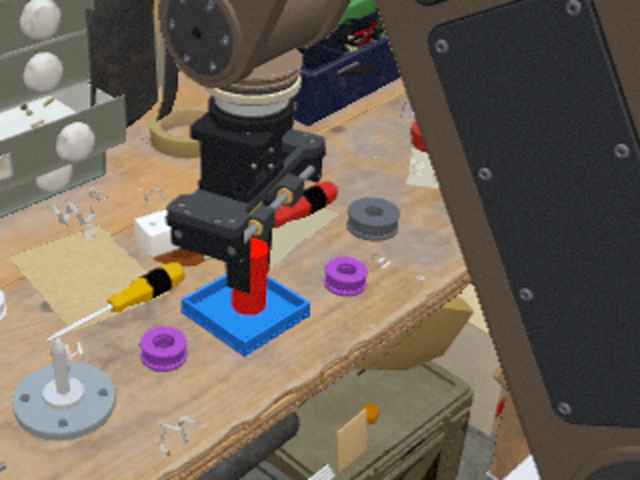

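The cap is held upright over the tray at (250,275), about 12 mm above the floor, and the spindle is bare at (60,370). Lowering, releasing and rising.

```bash
python3 -m inch '[0,0,-0.004,0,0,0,-0.008,0,0,0,-0.011,0,0,0,-0.012,0,0,0,-0.012,0]'
python3 -m inch '[0,0,0,0,0,0,0,0,0,0,0,0,0,0,0,0]' 0.07
python3 -m inch '[0,0,0.02,0,0,0,0.06,0,0,0,0.1,0,0,0,0.13,0,0,0,0.13,0]'
python3 - <<'E'
from h import *
c=capture("top");P=pts(c);np.savez("t2.npz",**c);save("t2.png",c,(150,150,450,300),2)
h=(P[...,2]>.06)&(P[...,2]<.09)&(abs(P[...,0]-.44)<.05)&(abs(P[...,1]-.105)<.05)
print("cap",cv2.minEnclosingCircle(P[h][:,:2].astype(np.float32)),np.median(P[h],0))
for c in(c,capture("scene")):
  P=pts(c)
  h=(P[...,2]>.026)&(P[...,2]<.08)&(abs(P[...,0]-.462)<.03)&(abs(P[...,1]-.3065)<.03)
  print("spindle",h.sum(),P[h].min(0),P[h].max(0),np.median(P[h],0))
  t=h&(P[...,2]>.062);print(P[t].round(4)[:8].tolist())
E
```

```text
time: 5.85
ee_pos: [0.4411, 0.1043, 0.06]
eef_rot: [3.141, -0.001, 0.304]
force: [-0.5, 1.6, 3.3]
gripper_width: 0.0332
time: 6.25
ee_pos: [0.441, 0.1041, 0.0597]
eef_rot: [3.141, -0.0, 0.304]
force: [0.1, -0.0, 0.1]
gripper_width: 0.0598
time: 6.75
ee_pos: [0.4422, 0.1043, 0.193]
eef_rot: [3.14, -0.006, 0.304]
force: [0.4, 0.3, -0.6]
gripper_width: 0.07
cap ((0.0, 0.0), 0.0) [nan nan nan]
spindle 50 [0.45394989 0.30255231 0.02681288] [0.46430343 0.31101027 0.07449832] [0.45788344 0.30527161 0.06302929]
[[0.4643, 0.3097, 0.067], [0.4641, 0.3072, 0.0686], [0.4642, 0.3054, 0.0672], [0.4612, 0.3101, 0.0737], [0.4611, 0.3078, 0.0745], [0.4616, 0.3065, 0.071], [0.4617, 0.3047, 0.07], [0.4623, 0.3036, 0.0658]]
spindle 158 [0.45363051 0.30225838 0.02606663] [0.4640318  0.31501771 0.07558485] [0.45717995 0.31095161 0.05108073]
[[0.4616, 0.308, 0.0754], [0.4607, 0.3066, 0.0751], [0.4623, 0.3098, 0.0738], [0.4593, 0.3097, 0.0756], [0.4591, 0.3079, 0.0747], [0.4589, 0.306, 0.0737], [0.4599, 0.3114, 0.074], [0.4592, 0.3099, 0.0736]]
  return _methods._mean(a, axis=axis, dtype=dtype,
  ret = um.true_divide(
```

View pics/t2.png

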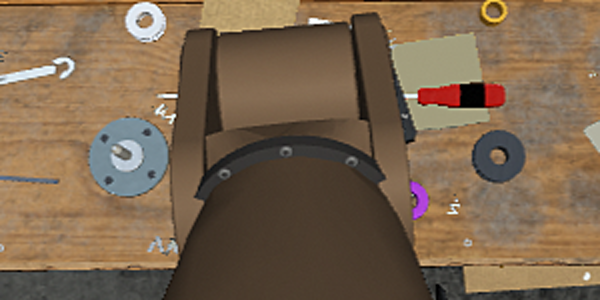

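The arm hides the cap in the top view, so I'll verify it from elsewhere. The bare spindle sits at about (0.460, 0.307). Next is the big pulley.

```bash
python3 -m inch '[0.003,-0.042,0,0,0.006,-0.084,0,0,0.009,-0.126,0,0,0.012,-0.168,0,0,0.014,-0.21,0,0]' 0.085
python3 -m inch '[0,0,-0.02,0,0,0,-0.04,0,0,0,-0.04,0]'
cat >> h.py <<'E'
def ring(c,x,y,zlo,zhi,r=.035,tilt=False):
    P=pts(c);h=(P[...,2]>zlo)&(P[...,2]<zhi)&(np.hypot(P[...,0]-x,P[...,1]-y)<r)
    q=P[h]; 
    if len(q)<5: return None
    (a,b),R=cv2.minEnclosingCircle(q[:,:2].astype(np.float32))
    A=np.c_[q[:,:2]-[a,b],np.ones(len(q))];s=np.linalg.lstsq(A,q[:,2],rcond=None)[0]
    return dict(xy=(round(a,4),round(b,4)),d=round(2*R,4),z=np.median(q[:,2]).round(4),slope=s[:2].round(3),n=len(q))
E
python3 - <<'E'
from h import *
for n in("wrist","scene","top"):
  c=capture(n);print(n,"big",ring(c,.455,-.106,.018,.027),"cap",ring(c,.441,.105,.066,.08))
  print("flange",ring(c,.459,.307,.007,.0135,.06))
  if n=="wrist":save("w2.png",c)
print(read_state()["ee_pos"])
E
```

```text
time: 7.35
ee_pos: [0.4544, -0.1074, 0.1881]
eef_rot: [-3.14, 0.002, 0.304]
force: [-0.1, 0.2, -0.4]
gripper_width: 0.0851
time: 7.65
ee_pos: [0.4534, -0.1057, 0.1465]
eef_rot: [-3.138, 0.005, 0.303]
force: [-0.0, -0.2, 0.3]
gripper_width: 0.085
wrist big {'xy': (0.4576, -0.1065), 'd': 0.058, 'z': np.float64(0.022), 'slope': array([-0.002, -0.   ]), 'n': 2946} cap {'xy': (0.4413, 0.1029), 'd': 0.0343, 'z': np.float64(0.0719), 'slope': array([-0.028,  0.074]), 'n': 1834}
flange None
scene big {'xy': (0.4556, -0.1057), 'd': 0.061, 'z': np.float64(0.0233), 'slope': array([ 0.004, -0.015]), 'n': 303} cap {'xy': (0.4411, 0.106), 'd': 0.0373, 'z': np.float64(0.0728), 'slope': array([ 0.051, -0.067]), 'n': 196}
flange {'xy': (0.4648, 0.3037), 'd': 0.106, 'z': np.float64(0.0111), 'slope': array([ 0.001, -0.003]), 'n': 1174}
top big None cap {'xy': (0.4389, 0.1042), 'd': 0.0336, 'z': np.float64(0.0722), 'slope': array([ 0.027, -0.003]), 'n': 199}
flange {'xy': (0.4662, 0.3037), 'd': 0.1045, 'z': np.float64(0.0101), 'slope': array([-0.002, -0.005]), 'n': 681}
[ 0.45498619 -0.10566767  0.14952329]
```

View pics/w2.png

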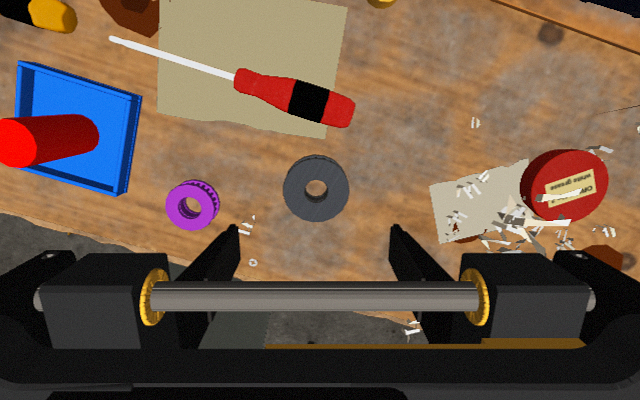

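The wrist view shows the dark pulley at (316,188), centred between the fingers and clear of the red driver. The cap stands in the tray with its top at 72 mm, as it should. Grasping the pulley.

```bash
python3 -m inch '[0.0015,-0.0005,-0.04,0,0.0015,-0.0005,-0.08,0,0.0015,-0.0005,-0.11,0,0.0015,-0.0005,-0.1225,0,0.0015,-0.0005,-0.1225,0]'
python3 -m inch '[0,0,0,0,0,0,0,0,0,0,0,0,0,0,0,0,0,0,0,0]' 0.03 25
python3 -m inch '[0,0,0.01,0,0,0,0.04,0,0,0,0.08,0,0,0,0.11,0,0,0,0.12,0]'
```

```text
time: 8.3
ee_pos: [0.4566, -0.1061, 0.0265]
eef_rot: [-3.141, 0.001, 0.305]
force: [-0.1, -0.3, -0.2]
gripper_width: 0.0851
time: 8.8
ee_pos: [0.4566, -0.1064, 0.0275]
eef_rot: [3.141, -0.0, 0.304]
force: [1.2, 0.6, 4.8]
gripper_width: 0.0568
time: 9.3
ee_pos: [0.4571, -0.1066, 0.1502]
eef_rot: [3.139, -0.003, 0.304]
force: [0.1, 0.7, -2.1]
gripper_width: 0.0572
```

```bash
python3 -m inch '[0,0.041,0,0,0.001,0.082,0,0,0.001,0.123,0,0,0.001,0.164,0,0,0.002,0.205,0,0]'
python3 -m inch '[0,0.041,0,0,0.001,0.082,0,0,0.001,0.123,0,0,0.001,0.164,0,0,0.002,0.208,0,0]'
python3 -m inch '[0,0,0,0,0,0,0,0]'
python3 - <<'E'
from h import *
print(read_state()["ee_pos"],read_state()["eef_rot"])
for n in("wrist","scene","top"):
  c=capture(n);P=pts(c);np.savez("a_%s.npz"%n,**c)
  for lo,hi in((.02,.06),(.06,.08),):
    h=(P[...,2]>lo)&(P[...,2]<hi)&(np.hypot(P[...,0]-.46,P[...,1]-.307)<.014)
    if h.sum(): print(n,lo,h.sum(),P[h].min(0).round(4),P[h].max(0).round(4))
  print("held",ring(c,.46,.307,.138,.15))
  if n!="top":save("a_%s.png"%n,c)
E
```

```text
time: 9.8
ee_pos: [0.4578, 0.1002, 0.1467]
eef_rot: [-3.141, 0.001, 0.304]
force: [0.4, -0.1, -1.9]
gripper_width: 0.057
time: 10.3
ee_pos: [0.4598, 0.308, 0.1465]
eef_rot: [3.141, 0.001, 0.304]
force: [0.8, -0.6, -2.0]
gripper_width: 0.057
time: 10.5
ee_pos: [0.4597, 0.307, 0.1463]
eef_rot: [3.141, 0.002, 0.306]
force: [-0.2, -0.8, -1.8]
gripper_width: 0.0565
[0.45969005 0.30701913 0.14630013] [3.14110871e+00 1.74340145e-03 3.05779753e-01]
wrist 0.02 123 [0.4617 0.3039 0.0204] [0.4682 0.3144 0.0486]
held {'xy': (0.4661, 0.309), 'd': 0.0664, 'z': np.float64(0.1408), 'slope': array([-0.009, -0.001]), 'n': 6452}
scene 0.02 121 [0.4529 0.3022 0.022 ] [0.4645 0.3149 0.0593]
scene 0.06 53 [0.4542 0.3043 0.0603] [0.462  0.3144 0.0766]
held {'xy': (0.4584, 0.3069), 'd': 0.0694, 'z': np.float64(0.142), 'slope': array([ 0.015, -0.018]), 'n': 523}
held None
```

View pics/a_wrist.png

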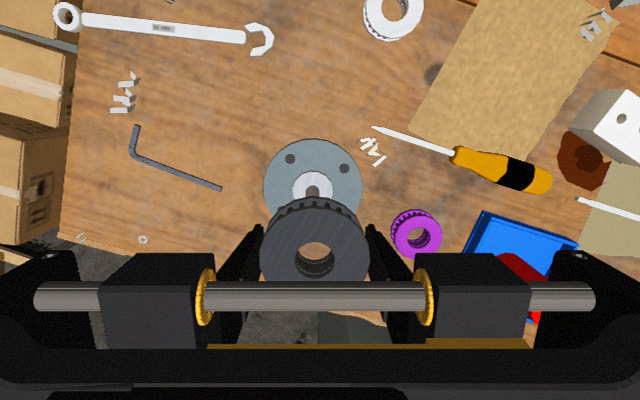

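The wrist view shows the pulley held level at (315,253), with the stand and spindle behind it at (312,190). To get a precise axis I'll fit the flange outline in the clear top and scene views.

```bash
cat >> h.py <<'E'
from scipy.optimize import least_squares
def circ(c,x,y,z,R,zlo,zhi,rr):
    P=pts(c);h=((P[...,2]>zlo)&(P[...,2]<zhi)&(np.hypot(P[...,0]-x,P[...,1]-y)<rr)).astype(np.uint8)
    h=cv2.morphologyEx(h,cv2.MORPH_OPEN,np.ones((3,3)))
    k=max(cv2.findContours(h,0,1)[0],key=cv2.contourArea)[:,0]
    w=np.array([ray(c,u,v,z)[:2] for u,v in k])
    s=least_squares(lambda p:np.hypot(*(w-p[:2]).T)-p[2],[x,y,R],loss="cauchy",f_scale=.001)
    return s.x.round(4),len(w),np.median(abs(s.fun)).round(4)
E
python3 - <<'E'
from h import *
for f in("top0","t2","scene0","a_scene","a_wrist"):
  c=dict(np.load(f+".npz"));print(f,circ(c,.46,.307,.01,.045,.007,.0135,.056))
  try:print("  boss",circ(c,.46,.307,.016,.018,.0145,.019,.025))
  except Exception as e:print(e)
for f in("a_scene","a_wrist"):
  c=dict(np.load(f+".npz"));print("held",f,circ(c,.46,.307,.142,.029,.135,.15,.04))
for f,n in(("scene0","scene"),("top0","top")):
  c=dict(np.load(f+".npz"));print("bigpulley at start",f,circ(c,.456,-.106,.022,.029,.018,.027,.035))
E
```

```text
top0 (array([0.4549, 0.317 , 0.0333]), 152, np.float64(0.0054))
max() iterable argument is empty
t2 (array([0.461 , 0.3052, 0.0391]), 289, np.float64(0.0057))
  boss (array([0.4581, 0.3019, 0.0073]), 16, np.float64(0.0008))
scene0 (array([0.4594, 0.3091, 0.0443]), 178, np.float64(0.0012))
  boss (array([0.463 , 0.324 , 0.0026]), 8, np.float64(0.0004))
a_scene (array([0.4598, 0.309 , 0.0444]), 189, np.float64(0.0011))
  boss (array([0.4608, 0.3091, 0.0161]), 71, np.float64(0.0017))
a_wrist (array([0.4627, 0.3085, 0.0439]), 317, np.float64(0.0004))
  boss (array([0.4625, 0.3086, 0.0169]), 122, np.float64(0.0005))
held a_scene (array([0.4572, 0.3083, 0.0298]), 118, np.float64(0.0028))
held a_wrist (array([0.4606, 0.3066, 0.0295]), 421, np.float64(0.0012))
bigpulley at start scene0 (array([ 0.4558, -0.1046,  0.0285]), 88, np.float64(0.0014))
bigpulley at start top0 (array([ 0.4548, -0.106 ,  0.0277]), 73, np.float64(0.0004))
```

```bash
python3 -m inch '[0.002,0.0015,-0.02,0,0.002,0.0015,-0.04,0,0.002,0.0015,-0.05,0,0.002,0.0015,-0.06,0,0.002,0.0015,-0.07,0]'
python3 -m inch '[0,0,-0.01,0,0,0,-0.02,0,0,0,-0.025,0,0,0,-0.025,0]'
```

```text
time: 11.15
ee_pos: [0.4628, 0.3078, 0.0769]
eef_rot: [3.142, -0.0, 0.303]
force: [0.4, -0.3, -1.7]
gripper_width: 0.0571
time: 11.55
ee_pos: [0.4622, 0.308, 0.0514]
eef_rot: [3.141, 0.001, 0.304]
force: [-0.2, 0.5, -2.4]
gripper_width: 0.0566
```

No contact on the way down. Last 9 mm, then release.

```bash
python3 -m inch '[0,0,-0.004,0,0,0,-0.008,0,0,0,-0.009,0,0,0,-0.009,0,0,0,-0.009,0]'
python3 -m inch '[0,0,0,0,0,0,0,0,0,0,0,0,0,0,0,0,0,0,0,0]' 0.085
python3 -m inch '[0,0,0.03,0,0,0,0.07,0,0,0,0.11,0,0,0,0.12,0,0,0,0.12,0]'
python3 - <<'E'
from h import *
print(read_state()["ee_pos"])
for n in("wrist","scene"):
  c=capture(n);np.savez("b_%s.npz"%n,**c)
  print(n,"big",ring(c,.461,.309,.033,.042,.036),circ(c,.461,.309,.038,.029,.033,.042,.036),"flange",circ(c,.46,.307,.01,.045,.007,.0135,.056))
  if n=="wrist":save("b_wrist.png",c)
E
```

```text
time: 12.05
ee_pos: [0.4626, 0.3082, 0.0435]
eef_rot: [-3.142, -0.001, 0.304]
force: [-1.2, -0.2, 4.2]
gripper_width: 0.0566
time: 12.55
ee_pos: [0.4625, 0.3081, 0.0431]
eef_rot: [3.142, 0.0, 0.304]
force: [0.7, -0.7, -0.4]
gripper_width: 0.0847
time: 13.05
ee_pos: [0.4629, 0.3084, 0.1646]
eef_rot: [-3.141, -0.003, 0.304]
force: [-0.9, -0.7, -0.4]
gripper_width: 0.0851
[0.4629099  0.3083767  0.16459652]
wrist big {'xy': (0.4635, 0.3073), 'd': 0.0583, 'z': np.float64(0.038), 'slope': array([-0.002, -0.002]), 'n': 2814} (array([0.4639, 0.3077, 0.0282]), 185, np.float64(0.0002)) flange (array([0.4625, 0.3085, 0.0441]), 266, np.float64(0.0002))
scene big {'xy': (0.462, 0.3085), 'd': 0.0597, 'z': np.float64(0.0389), 'slope': array([ 0.006, -0.006]), 'n': 529} (array([0.4614, 0.308 , 0.0282]), 111, np.float64(0.0009)) flange (array([0.4592, 0.3089, 0.0437]), 164, np.float64(0.0016))
```

View pics/b_wrist.png

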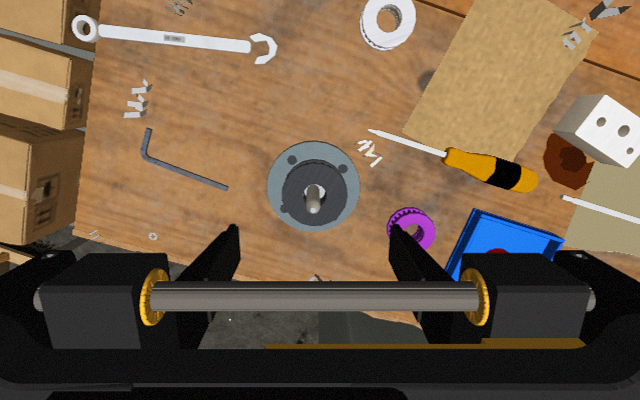

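The pulley lies flat on the seat, its top at 38 mm, round the spindle at (313,198). The axis in the robot frame is about (0.461, 0.309). Now to the spacer.

```bash
python3 -m inch '[0.016,-0.041,0,0,0.032,-0.083,0,0,0.048,-0.125,0,0,0.064,-0.166,0,0,0.081,-0.208,0,0]' 0.06
python3 -m inch '[0.016,-0.041,0,0,0.032,-0.083,0,0,0.048,-0.125,0,0,0.064,-0.166,0,0,0.081,-0.208,0,0]'
python3 -m inch '[0,0,-0.01,0,0,0,-0.02,0,0,0,-0.02,0,0,0,-0.02,0]'
python3 - <<'E'
from h import *
print(read_state()["ee_pos"])
for n in("wrist","scene"):
  c=capture(n)
  print(n,ring(c,.623,-.108,.017,.025,.024),circ(c,.623,-.108,.02,.015,.017,.025,.024))
E
```

```text
time: 13.65
ee_pos: [0.5432, 0.0984, 0.1612]
eef_rot: [-3.141, 0.003, 0.304]
force: [1.6, 0.1, 0.2]
gripper_width: 0.0603
time: 14.15
ee_pos: [0.6242, -0.1096, 0.1609]
eef_rot: [-3.14, 0.003, 0.304]
force: [0.5, 0.4, -0.9]
gripper_width: 0.0603
time: 14.55
ee_pos: [0.624, -0.1066, 0.1423]
eef_rot: [-3.141, 0.002, 0.305]
force: [0.5, -0.2, 0.1]
gripper_width: 0.0601
[ 0.62398606 -0.10659729  0.14232717]
wrist {'xy': (0.6257, -0.108), 'd': 0.0301, 'z': np.float64(0.0197), 'slope': array([-0.008, -0.004]), 'n': 513} (array([ 0.6261, -0.1078,  0.0143]), 94, np.float64(0.0002))
scene {'xy': (0.6239, -0.1077), 'd': 0.0331, 'z': np.float64(0.0203), 'slope': array([-0.014, -0.   ]), 'n': 60} (array([ 0.6259, -0.1045,  0.0161]), 22, np.float64(0.002))
```

```bash
python3 -m inch '[0,0,-0.04,0,0,0,-0.08,0,0,0,-0.105,0,0,0,-0.1155,0,0,0,-0.1155,0]'
python3 -m inch '[0,0,0,0,0,0,0,0,0,0,0,0,0,0,0,0,0,0,0,0]' 0.01 20
python3 -m inch '[0,0,0.01,0,0,0,0.04,0,0,0,0.08,0,0,0,0.11,0,0,0,0.12,0]'
python3 -m inch '[-0.016,0.041,0,0,-0.032,0.083,0,0,-0.048,0.125,0,0,-0.065,0.166,0,0,-0.081,0.208,0,0]'
python3 -m inch '[-0.016,0.041,0,0,-0.032,0.083,0,0,-0.048,0.125,0,0,-0.065,0.166,0,0,-0.0825,0.209,0,0]'
python3 -m inch '[0,0,0,0,0,0,0,0]'
python3 - <<'E'
from h import *
print(read_state()["ee_pos"])
for n in("wrist","scene"):
  c=capture(n)
  print(n,ring(c,.461,.309,.133,.146,.03),circ(c,.461,.309,.14,.015,.133,.146,.03))
  print(" flange",circ(c,.46,.307,.01,.045,.007,.0135,.056))
  save("c_%s.png"%n,c)
E
```

```text
time: 15.15
ee_pos: [0.6245, -0.1074, 0.0274]
eef_rot: [-3.141, 0.001, 0.304]
force: [-0.5, -0.3, 0.5]
gripper_width: 0.0602
time: 15.65
ee_pos: [0.6247, -0.1079, 0.0282]
eef_rot: [3.141, -0.001, 0.304]
force: [-0.8, 0.7, 4.8]
gripper_width: 0.0299
time: 16.15
ee_pos: [0.6254, -0.1081, 0.1514]
eef_rot: [3.139, -0.004, 0.304]
force: [-0.3, -0.5, -0.6]
gripper_width: 0.0297
time: 16.65
ee_pos: [0.5422, 0.1014, 0.1471]
eef_rot: [-3.141, 0.001, 0.303]
force: [0.3, 0.6, -0.8]
gripper_width: 0.0301
time: 17.15
ee_pos: [0.4598, 0.3104, 0.1471]
eef_rot: [3.141, 0.001, 0.304]
force: [0.8, 0.6, -1.0]
gripper_width: 0.0299
time: 17.35
ee_pos: [0.4602, 0.3097, 0.1471]
eef_rot: [3.141, 0.001, 0.306]
force: [-0.2, -0.4, -0.3]
gripper_width: 0.0298
[0.46020338 0.30968276 0.14706196]
wrist {'xy': (0.4683, 0.3115), 'd': 0.0464, 'z': np.float64(0.1386), 'slope': array([0.017, 0.004]), 'n': 2052} (array([0.4631, 0.3099, 0.0149]), 168, np.float64(0.0003))
 flange (array([0.4628, 0.3087, 0.0438]), 412, np.float64(0.0006))
scene {'xy': (0.4602, 0.3088), 'd': 0.0502, 'z': np.float64(0.1393), 'slope': array([0.06 , 0.014]), 'n': 254} (array([0.4617, 0.3092, 0.021 ]), 90, np.float64(0.0038))
 flange (array([0.4592, 0.3091, 0.0439]), 168, np.float64(0.0016))
```

View pics/c_wrist.png

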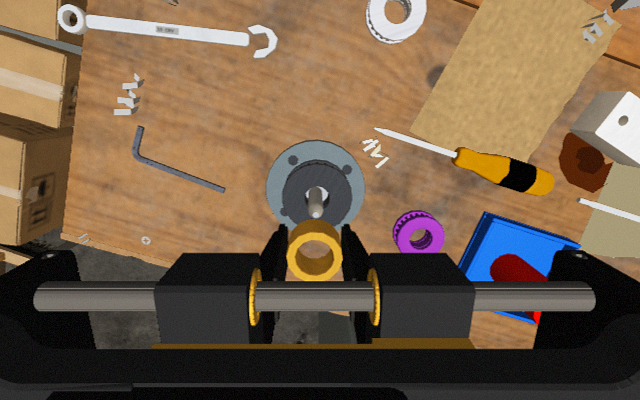

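The spacer is held level at (314,253), within about 1 mm of the axis. Lowering.

```bash
python3 -m inch '[0,-0.001,-0.02,0,0,-0.001,-0.04,0,0,-0.001,-0.05,0,0,-0.001,-0.06,0,0,-0.001,-0.07,0]'
python3 -m inch '[0,0,0,0,0,0,-0.006,0,0,0,-0.011,0,0,0,-0.012,0,0,0,-0.012,0]'
```

```text
time: 17.95
ee_pos: [0.4615, 0.3077, 0.0773]
eef_rot: [3.142, -0.0, 0.303]
force: [0.2, -0.4, -0.4]
gripper_width: 0.03
time: 18.45
ee_pos: [0.4612, 0.3082, 0.0662]
eef_rot: [3.142, -0.001, 0.304]
force: [-1.1, -1.2, 4.7]
gripper_width: 0.0299
```

Contact at the expected height. Releasing and checking.

```bash
python3 -m inch '[0,0,0,0,0,0,0,0,0,0,0,0,0,0,0,0,0,0,0,0]' 0.06
python3 -m inch '[0,0,0.03,0,0,0,0.06,0,0,0,0.09,0,0,0,0.1,0,0,0,0.1,0]'
python3 - <<'E'
from h import *
print(read_state()["ee_pos"])
for n in("wrist","scene"):
  c=capture(n)
  print(n,ring(c,.461,.309,.053,.061,.024),circ(c,.461,.309,.058,.015,.055,.061,.024),"big",ring(c,.461,.309,.033,.042,.036))
  print("small",ring(c,.616,.293,.017,.025,.03))
E
```

```text
time: 18.95
ee_pos: [0.461, 0.3081, 0.0656]
eef_rot: [3.141, 0.0, 0.304]
force: [-0.2, 0.2, 0.3]
gripper_width: 0.059
time: 19.45
ee_pos: [0.4613, 0.3083, 0.1666]
eef_rot: [-3.141, -0.002, 0.304]
force: [0.7, -0.3, 0.4]
gripper_width: 0.0601
[0.46130943 0.30831127 0.16664928]
wrist {'xy': (0.4624, 0.3075), 'd': 0.03, 'z': np.float64(0.0577), 'slope': array([-0.01 ,  0.003]), 'n': 638} (array([0.4627, 0.3078, 0.0144]), 100, np.float64(0.0002)) big {'xy': (0.4636, 0.3074), 'd': 0.0582, 'z': np.float64(0.038), 'slope': array([-0.001, -0.001]), 'n': 2169}
small {'xy': (0.6175, 0.2933), 'd': 0.044, 'z': np.float64(0.02), 'slope': array([0.003, 0.002]), 'n': 1582}
scene {'xy': (0.4607, 0.3077), 'd': 0.0315, 'z': np.float64(0.0578), 'slope': array([ 0.039, -0.027]), 'n': 144} (array([0.46  , 0.3084, 0.0139]), 62, np.float64(0.0011)) big {'xy': (0.4611, 0.3084), 'd': 0.0602, 'z': np.float64(0.039), 'slope': array([ 0.018, -0.011]), 'n': 391}
small {'xy': (0.6172, 0.2934), 'd': 0.0471, 'z': np.float64(0.0208), 'slope': array([-0.003,  0.001]), 'n': 218}
```

The spacer is flat with its top at 58 mm. Now the small pulley at (0.6165, 0.293).

```bash
python3 -m inch '[0.04,-0.004,0,0,0.08,-0.008,0,0,0.12,-0.012,0,0,0.1555,-0.015,0,0,0.1555,-0.015,-0.02,0]' 0.075
python3 -m inch '[0,0,0,0,0,0,0,0]'
python3 - <<'E'
from h import *
print(read_state()["ee_pos"]); c=capture("wrist")
print(ring(c,.6165,.293,.017,.025,.03),circ(c,.6165,.293,.02,.022,.017,.025,.03))
save("d_wrist.png",c)
E
```

```text
time: 20.05
ee_pos: [0.6206, 0.2923, 0.1449]
eef_rot: [3.141, -0.003, 0.302]
force: [-1.1, -0.1, -0.6]
gripper_width: 0.0747
time: 20.25
ee_pos: [0.6156, 0.293, 0.1441]
eef_rot: [3.141, 0.003, 0.304]
force: [-0.1, 0.5, 0.5]
gripper_width: 0.075
[0.61563031 0.29296451 0.14414021]
{'xy': (0.6178, 0.2934), 'd': 0.0439, 'z': np.float64(0.02), 'slope': array([-0.003, -0.002]), 'n': 1519} (array([0.6184, 0.2934, 0.0212]), 142, np.float64(0.0002))
```

View pics/d_wrist.png

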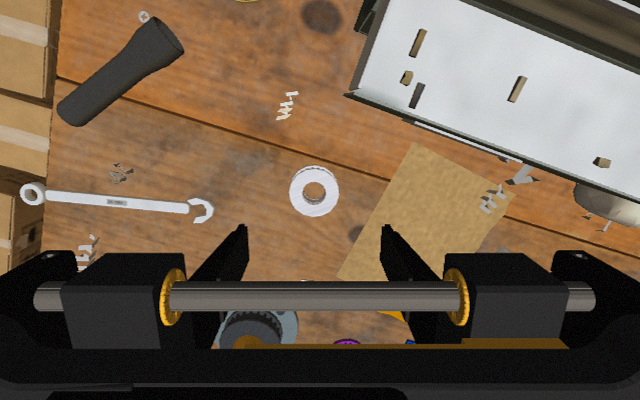

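The silver pulley is at (314,192) with nothing close by on the bench. Before going down I'll check the clearance to the open drawer at upper right.

```bash
python3 - <<'E'
from h import *
for f in("top0","scene0"):
  P=pts(dict(np.load(f+".npz")))
  h=(P[...,2]>.04)&(P[...,2]<.35)&(P[...,0]>.55)&(P[...,1]>.15)&(P[...,1]<.42)&(P[...,0]<.9)
  q=P[h];i=np.argsort(q[:,0])[:200:40];print(f,q[i].round(3).tolist())
E
```

```text
top0 [[0.691, 0.16, 0.098], [0.692, 0.201, 0.112], [0.692, 0.151, 0.076], [0.693, 0.235, 0.101], [0.693, 0.241, 0.095]]
scene0 [[0.689, 0.156, 0.108], [0.692, 0.164, 0.131], [0.692, 0.224, 0.11], [0.693, 0.155, 0.113], [0.693, 0.199, 0.095]]
```

```bash
python3 - <<'E'
from h import *
c=capture("wrist");s=read_state();T=c["world_from_camera"]
print("cam-tcp",T[:3,3]-s["ee_pos"],"axis",T[:3,2])
for f in("top0","scene0"):
  P=pts(dict(np.load(f+".npz")))
  for y0 in(.15,.2,.25,.3,.35):
    o=[]
    for z0 in(.03,.06,.09,.12,.15,.2,.25,.3):
      h=(P[...,2]>z0)&(P[...,2]<z0+.03)&(P[...,0]>.6)&(P[...,1]>y0)&(P[...,1]<y0+.05)
      o.append((z0,P[h][:,0].min().round(3)) if h.any() else None)
    print(f,y0,o)
E
```

```text
cam-tcp [0.07598094 0.02345933 0.14442432] axis [-0.26502342 -0.08381238 -0.96059256]
top0 0.15 [None, (0.06, np.float64(0.691)), (0.09, np.float64(0.691)), (0.12, np.float64(0.691)), (0.15, np.float64(0.743)), (0.2, np.float64(0.737)), (0.25, np.float64(0.738)), None]
top0 0.2 [None, (0.06, np.float64(0.692)), (0.09, np.float64(0.691)), (0.12, np.float64(0.693)), (0.15, np.float64(0.742)), (0.2, np.float64(0.736)), (0.25, np.float64(0.739)), None]
top0 0.25 [None, (0.06, np.float64(0.695)), (0.09, np.float64(0.692)), (0.12, np.float64(0.695)), (0.15, np.float64(0.744)), (0.2, np.float64(0.738)), (0.25, np.float64(0.741)), None]
top0 0.3 [None, None, (0.09, np.float64(0.749)), (0.12, np.float64(0.749)), (0.15, np.float64(0.749)), (0.2, np.float64(0.749)), (0.25, np.float64(0.748)), None]
top0 0.35 [(0.03, np.float64(0.741)), (0.06, np.float64(0.763)), None, None, None, None, None, None]
scene0 0.15 [(0.03, np.float64(0.743)), (0.06, np.float64(0.691)), (0.09, np.float64(0.689)), (0.12, np.float64(0.692)), (0.15, np.float64(0.742)), (0.2, np.float64(0.736)), (0.25, np.float64(0.737)),
[... 230 characters left out ...]
, np.float64(0.943))]
scene0 0.25 [(0.03, np.float64(0.744)), (0.06, np.float64(0.693)), (0.09, np.float64(0.691)), (0.12, np.float64(0.694)), (0.15, np.float64(0.743)), (0.2, np.float64(0.738)), (0.25, np.float64(0.74)), (0.3, np.float64(0.942))]
scene0 0.3 [(0.03, np.float64(0.748)), (0.06, np.float64(0.747)), (0.09, np.float64(0.697)), (0.12, np.float64(0.748)), (0.15, np.float64(0.747)), (0.2, np.float64(0.749)), (0.25, np.float64(0.747)), (0.3, np.float64(0.942))]
scene0 0.35 [(0.03, np.float64(0.741)), (0.06, np.float64(0.742)), (0.09, np.float64(0.942)), (0.12, np.float64(0.939)), (0.15, np.float64(0.942)), (0.2, np.float64(0.942)), (0.25, np.float64(0.941)), (0.3, np.float64(0.942))]
```

The bottom drawer's front is at x = 0.69. At the present yaw the gripper body would reach 0.68, so I'll turn to yaw 0, which leaves about 37 mm, and then go down.

```bash
python3 -m inch '[0,0,0,-6,0,0,0,-12,0,0,0,-17.4,0,0,0,-17.4]'
python3 -m inch '[0.0005,0,-0.04,0,0.0005,0,-0.08,0,0.0005,0,-0.108,0,0.0005,0,-0.118,0,0.0005,0,-0.118,0]'
python3 -m inch '[0,0,0,0,0,0,0,0,0,0,0,0,0,0,0,0,0,0,0,0]' 0.02 20
python3 -m inch '[0,0,0.01,0,0,0,0.04,0,0,0,0.08,0,0,0,0.11,0,0,0,0.12,0]'
```

```text
time: 20.75
ee_pos: [0.6163, 0.2935, 0.1466]
eef_rot: [-3.141, -0.001, -0.001]
force: [-0.3, 0.3, -0.3]
gripper_width: 0.0751
time: 21.25
ee_pos: [0.6168, 0.2933, 0.0275]
eef_rot: [3.141, 0.001, 0.002]
force: [-0.3, -1.0, -0.6]
gripper_width: 0.0751
time: 21.75
ee_pos: [0.6172, 0.2931, 0.0281]
eef_rot: [-3.141, -0.001, 0.0]
force: [-0.5, 0.4, 4.1]
gripper_width: 0.0435
time: 22.25
ee_pos: [0.6179, 0.2935, 0.1517]
eef_rot: [-3.14, -0.005, 0.0]
force: [0.6, 0.7, -2.0]
gripper_width: 0.0434
```

Gripped at 43.5 mm. Carrying it to just above the spindle, at (0.461, 0.3085).

```bash
python3 -m inch '[-0.04,0.004,0,0,-0.08,0.008,0,0,-0.12,0.012,0,0,-0.156,0.0155,0,0,-0.156,0.0155,0,0]'
python3 -m inch '[0,0,0,0,0,0,0,0]'
python3 - <<'E'
from h import *
print(read_state()["ee_pos"])
for n in("wrist","scene"):
  c=capture(n)
  print(n,circ(c,.461,.309,.14,.022,.133,.146,.032),"flange",circ(c,.46,.307,.01,.045,.007,.0135,.056),"spacer",circ(c,.461,.309,.058,.015,.055,.061,.024))
  save("e_%s.png"%n,c)
E
```

```text
time: 22.75
ee_pos: [0.4567, 0.3086, 0.1473]
eef_rot: [3.14, 0.003, 0.002]
force: [0.6, -0.5, -0.5]
gripper_width: 0.0434
time: 22.95
ee_pos: [0.4617, 0.3086, 0.1475]
eef_rot: [3.142, -0.0, -0.0]
force: [0.7, -0.4, -0.4]
gripper_width: 0.043
[0.46172044 0.30862854 0.14747916]
wrist (array([0.4635, 0.3085, 0.0217]), 351, np.float64(0.001)) flange (array([0.4626, 0.3083, 0.0439]), 369, np.float64(0.0005)) spacer (array([0.4632, 0.3077, 0.0137]), 115, np.float64(0.0007))
scene (array([0.4595, 0.3106, 0.023 ]), 98, np.float64(0.0024)) flange (array([0.4592, 0.3096, 0.0437]), 163, np.float64(0.0015)) spacer (array([0.4595, 0.3083, 0.014 ]), 53, np.float64(0.0009))
```

View pics/e_wrist.png

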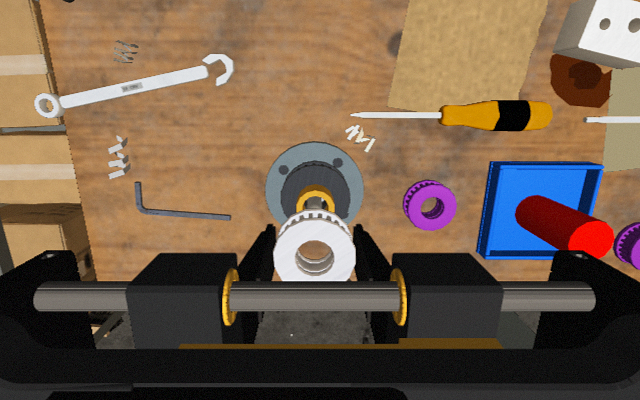

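The silver pulley is level at (315,255), within about 1 mm of the axis. Lowering.

```bash
python3 -m inch '[-0.0005,-0.0003,-0.02,0,-0.0005,-0.0003,-0.035,0,-0.0005,-0.0003,-0.045,0,-0.0005,-0.0003,-0.053,0,-0.0005,-0.0003,-0.053,0]'
python3 -m inch '[0,0,-0.004,0,0,0,-0.008,0,0,0,-0.009,0,0,0,-0.009,0]'
python3 -m inch '[0,0,0,0,0,0,0,0,0,0,0,0,0,0,0,0,0,0,0,0]' 0.075
python3 -m inch '[0,0,0.03,0,0,0,0.06,0,0,0,0.09,0,0,0,0.1,0,0,0,0.1,0]'
python3 - <<'E'
from h import *
print(read_state()["ee_pos"])
for n in("wrist","scene"):
  c=capture(n)
  print(n,"small",ring(c,.461,.309,.073,.081,.03),circ(c,.461,.309,.078,.022,.075,.081,.03),"big",ring(c,.461,.309,.033,.042,.036),"flange",circ(c,.46,.307,.01,.045,.007,.0135,.056),"cap",ring(c,.441,.105,.068,.08))
  if n=="scene":save("f.png",c,(200,180,440,320),3)
E
```

```text
time: 23.55
ee_pos: [0.4605, 0.3081, 0.0937]
eef_rot: [3.141, 0.001, -0.0]
force: [0.1, 0.6, -0.9]
gripper_width: 0.0434
time: 23.95
ee_pos: [0.4606, 0.3084, 0.0861]
eef_rot: [-3.141, -0.001, 0.0]
force: [0.3, -1.3, 1.7]
gripper_width: 0.0435
time: 24.45
ee_pos: [0.4605, 0.3083, 0.0856]
eef_rot: [3.142, 0.0, 0.0]
force: [0.7, 0.0, 0.1]
gripper_width: 0.0737
time: 24.95
ee_pos: [0.4608, 0.3085, 0.1866]
eef_rot: [-3.141, -0.002, 0.0]
force: [0.4, 0.8, 0.0]
gripper_width: 0.0751
[0.4608074  0.30847252 0.18663955]
wrist small {'xy': (0.4614, 0.308), 'd': 0.0438, 'z': np.float64(0.0779), 'slope': array([-0.002,  0.   ]), 'n': 1720} (array([0.4618, 0.308 , 0.0213]), 145, np.float64(0.0002)) big {'xy': (0.4635, 0.3074), 'd': 0.0577, 'z': np.float64(0.038), 'slope': array([-0.006, -0.003]), 'n': 1086} flange (array([0.4624, 0.3083, 0.044 ]), 347, np.float64(0.0005)) cap {'xy': (0.4415, 0.1047), 'd': 0.0351, 'z': np.float64(0.072), 'slope': array([-0.007, -0.023]), 'n': 1230}
scene small {'xy': (0.4601, 0.3096), 'd': 0.0466, 'z': np.float64(0.0786), 'slope': array([ 0.002, -0.003]), 'n': 339} (array([0.4597, 0.3084, 0.0215]), 72, np.float64(0.0008)) big {'xy': (0.4603, 0.3086), 'd': 0.0581, 'z': np.float64(0.0389), 'slope': array([ 0.017, -0.01 ]), 'n': 360} flange (array([0.4597, 0.3089, 0.044 ]), 156, np.float64(0.0011)) cap {'xy': (0.4392, 0.1053), 'd': 0.0355, 'z': np.float64(0.073), 'slope': array([ 0.047, -0.052]), 'n': 182}
```

View pics/f.png

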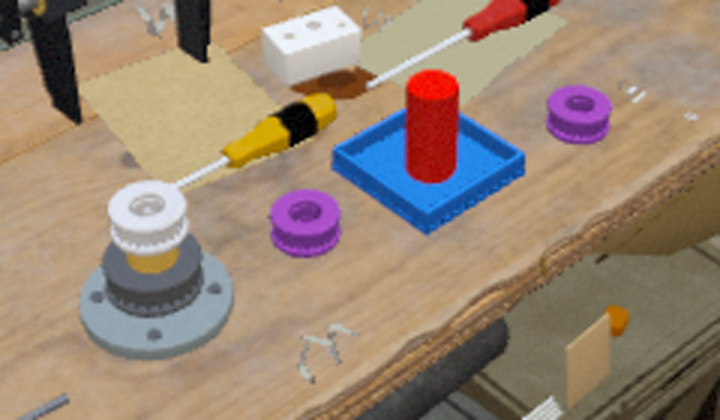

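The stack at (150,250) is complete: dark pulley, brass spacer, silver pulley. The cap stands in the tray at (432,125), and the bystanders lie where they were. Handing in.

```bash
python3 -m inch '[0,0,0,0,0,0,0,0,0,0,0,0]'; python3 -c "
from rig import close_job;print(close_job())"
```

```text
time: 25.35
ee_pos: [0.4603, 0.3082, 0.1849]
eef_rot: [3.141, 0.001, 0.0]
force: [0.1, 0.5, 0.3]
gripper_width: 0.0752
the job is handed in; nothing more can be done
None
```

I lifted the red cap off the spindle and stood it in the blue tray. I then stacked the large dark pulley, the brass spacer and the small aluminium pulley on the spindle, and handed the job in at about 25 s of the 115 s allowed.

**Last checks:**
- **Stack:** the tops are at 38, 58 and 78 mm, as expected, and the wrist view shows each part flat. All three lie within about 2 mm of the axis.
- **Cap:** it stands upright within about 2 mm of the tray centre, its top at 72 mm.
- **Gripper:** it is open and clear above the stack.
- **Bystanders:** the block, both screwdrivers and the purple look-alikes appear untouched in the last picture. I judged that by eye and did not measure their shift.

**Disagreements:** the wrist and scene cameras differ by 2 to 3 mm in x, so I aligned parts to the spindle within one view. The scene view shows a slope of about 0.05 rad on the cap top. The wrist view does not, so I take it as noise from the small patch.

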